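# Release the safety tab and open the charging case

### The job

Open the wide charging case with the bar handle: first slide its safety tab all the way back, away from the handle, then lift the flap by its bar until it stands at least half open (45 degrees or more) and let go. Leave the mint-green cup standing where it is.

Things in the scene. Friction and masses are not known exactly. Their poses are not given: they have to be found in the camera images.
- case: Wide bronze-coloured plastic case fixed to the table, 140 (x) x 150 (y) x 50 mm high plus a 6 mm flap on top. (The smaller bronze case with a round knob and no tab is a bystander.) Origin: underside, below the flap. x points from the flap's hinge to the tab, on the whole away from the robot (within about 25 degrees); y along hinge and bar; z up. Hinge line: x = -65 mm, z = 53 mm.
- case_bar (a point): Centre of the round bar handle on the case's flap: 10 mm thick, lying along y, 62 mm clear between its two end posts, 86 mm above the table, 30 mm above the flap's top. Axes turn with the flap; shut: as the case's. The flap (90 x 150 x 6 mm) is hinged along y, on the line 53 mm back along x and 33 mm down along z from here; its tab end swings up and over towards the robot.
- case_tab_grip (a point): Centre of the upright grip block of the safety tab on the case's flat deck: 10 mm thick (x), 26 mm wide (y), 22 mm high, centre 72 mm and top 83 mm above the table; the tab's plate under it tops out at 62 mm. At the start it is 53 to 55 mm from the bar along the case's +x, at the same y. It slides along +x, away from the bar. Axes as the case's.
- case_tab (a joint): How far the safety tab has been slid away from the bar, m: 0 to 0.002 at the start (its tongue lies 13 mm over the flap's edge and holds the flap down), 0.022 at its stop. Stays where it is left; slides at about 1.5 N.
- case_flap (a joint): Opening angle of the flap, rad: 0 shut, 0.79 half open, 1.57 upright (stop). Needs about 2 N at the bar and stays where it is left.
- cup: Loose mint-green ceramic cup, 76 mm across, 85 mm high, standing beyond the cases; origin at the centre of its underside, z up.

How it is judged:
By the outcome, as a careful person would: the job done as asked, in the order asked, and still so for the second after the job is handed in, with the robot touching nothing.
It also fails if it takes over 35 s, if anything falls off the work surface, if the arm or the gripper's body presses on something with over 40 N, if the wrist force passes 120 N, or if a joint passes its speed limit or range.

### The arm

A 6-joint arm with a two-finger parallel gripper is mounted at the origin on the work surface. World frame = base frame: x ahead of the robot, y to its left, z up, the work surface at z = 0. Lengths are in mm, angles in degrees, forces in N, time in s.
With the tool pointing down it reaches from about 350 to 875 mm from the base axis. Payload 4.2 kg.
Tool frame: the origin (TCP) lies at the very end of the fingers, on their centre line; the grasp point (between the pads) lies 19 mm behind it; z points along the fingers, y is the line along which they close (so a half turn about z gives the same grasp; the last joint's range is limited). The gripper opens to 85 mm and grips with 20 to 120 N. Pads are 22 mm wide; open, the fingers measure 114 mm over their backs; the gripper's body (76 mm by 85 mm) begins 54 mm behind the grasp point. The pads swing forward as they close: fully open they stand 13 mm farther back than shut.
Start: joints at [79.618, 22.042, 0.453, 0, -68.411, -14.817], TCP at [266.065, 565.516, 231.312] pointing down, gripper open.
Joint ranges: [-179.83, 179.83], [-69.29, 118.12], [-61.27, 80.66], [-181.25, 117.63], [-171.15, -9.14], [-177.46, 177.46]. Speed limits (degrees/s): [159.86, 159.86, 180, 180, 180, 180].

### API

Orientations are given as [roll, pitch, yaw] about the fixed x, y, z axes, in that order (R = Rz(yaw) Ry(pitch) Rx(roll)).
In Python, from bench import ctrl gives the robot as it stands.
- The arm moves only by the tool step_arm, never from a script. Its argument "moves" is a list of rows, each an object of numbers: "tx", "ty", "tz": the shift along the tool's x, y, z in mm; "ax", "ay", "az": the turn, a rotation vector about the tool's x, y, z in rad. A call has 1 to 10 rows; each row is the pose to reach, as a shift and turn from the pose commanded when the call began, along the tool's axes at that moment; what a row does not reach only later rows make up. A row lasts 1/8 s, in which the tool goes at most 62.5 mm and 10.7 degrees, less where a joint would pass 70% of its speed; a pose out of reach is approached as far as the arm can. A call with a gripper value outside its range is refused whole. "hand" is the closure, from -1 (fully open) to 1 (shut), set as the call begins (left out, the last holds). The fingers move at their own pace and stop on an object; the grip force is fixed at half the most. Time passes only in rows, so rows that repeat a pose let the fingers close. It gives the time, the measured TCP pose, the force, the opening and the grip force at its end, in the units of the state.
- ctrl.sense(): the state, without advancing time (a new reading comes with each control period).
- ctrl.camera(name): name is "scene" or "top" or "wrist"; returns a dict with "frame" (420x560x3 uint8, blue, green, red), "depth" (420x560 float32, mm along the optical axis (not along the pixel's ray), 0 where there is no reading), "vertical_fov" (degrees; the focal length in pixels is half the picture's height over the tangent of half this angle, whatever the lens; pixels are square), "cx", "cy" (the principal point, pixels), "R" (3x3) and "t" (3): a world point X has camera coordinates R X + t; the wrist camera has in their place "T_tool_cam" (4x4, takes a point from camera to tool coordinates, whose origin is the TCP and whose axes are the flange's). Camera axes: x right, y down, z forward; pixel columns grow to the right and rows downward; lengths in mm; the calibration is good to about 2 mm. A picture is of the moment at which its call begins: read the wrist's pose just before it.
- ctrl.job_done(): hands the job in; it is judged then, once.
The state is a dict: "t": time; "joint_pos": joint angles; "joint_velocities": joint speeds; "joint_efforts": joint torques, N m; "ee_pos": TCP position; "orientation": TCP orientation; "force": force on the tool from outside, world axes, zero at the start; "wrist_torque": the same for the moment, N m; "opening": opening from 0.0 (shut) to 1.0 (fully open); "gripper_force": force on a finger pad.
Only numpy, scipy, OpenCV 4.12 (cv2) and the standard library are available. Lean on these libraries where they do the work, as an engineer would, in place of code of your own. Each camera call takes 0.05 s, during which the arm holds its last target. There are 200 camera calls.

## Working session

There is one attempt and no reset: what is moved stays moved. The work goes in short steps, Python scripts to look and compute and a tool call to move; the robot and the scene stay as the last step left them, time stands still between calls to the robot, and variables do not carry over. Pictures are saved under pics/ and viewed, at most 10 in all, crops included, and the job is handed in when it is done.

Besides the shell and the picture viewer there is one more tool, called after "Call:" by a JSON object that holds its "name" and its "arguments". step_arm: Moves the arm, as the interface text tells. Its arguments: {"type":"object","properties":{"moves":{"type":"array","items":{"type":"object","properties":{"tx":{"type":"number"},"ty":{"type":"number"},"tz":{"type":"number"},"ax":{"type":"number"},"ay":{"type":"number"},"az":{"type":"number"}}}},"hand":{"type":"number"}},"required":["moves"]}

```bash
mkdir -p pics
cat > h.py <<'E'
import numpy as np, cv2
from scipy.spatial.transform import Rotation as Ro
from bench import ctrl
def cloud(c, s=None):
    d=c["depth"].astype(float); h,w=d.shape
    f=h/2/np.tan(np.radians(c["vertical_fov"])/2)
    v,u=np.mgrid[:h,:w]
    P=np.stack([(u-c["cx"])*d/f,(v-c["cy"])*d/f,d],-1)
    if "R" in c: W=(P-np.array(c["t"]))@np.array(c["R"])
    else:
        T=np.array(c["T_tool_cam"]); W=P@T[:3,:3].T+T[:3,3]
        W=W@Ro.from_euler("xyz",s["orientation"],degrees=True).as_matrix().T+np.array(s["ee_pos"])
    W[d==0]=np.nan
    return W
E
python3 - <<'E'
from h import *
s=ctrl.sense(); print(s)
a=ctrl.camera("top"); b=ctrl.camera("scene")
cv2.imwrite("pics/top.png",a["frame"]); cv2.imwrite("pics/scene.png",b["frame"])
np.savez("top.npz",W=cloud(a),f=a["frame"]); np.savez("scene.npz",W=cloud(b),f=b["frame"])
E
```

```text
{'t': 0.0, 'joint_pos': array([ 7.96187304e+01,  2.20917518e+01,  3.78239075e-01, -2.99303861e-02,
       -6.84109458e+01, -1.48157640e+01]), 'joint_velocities': array([-0.02627117,  0.0736419 , -0.07952862,  0.03605604,  0.04584478,
        0.04646683]), 'joint_efforts': array([-3.05067770e-04, -3.92290020e+01,  1.88398343e+01,  4.18626308e+00,
       -4.61484102e-03, -1.73795005e-07]), 'ee_pos': array([265.81771949, 564.99656178, 230.19819097]), 'orientation': array([ 1.79872566e+02, -4.94397425e-03, -2.52080711e+01]), 'force': array([-0.42948168,  0.352819  , -0.5196095 ]), 'wrist_torque': array([-0.01817674, -0.05148133, -0.03708508]), 'gripper_force': 0.0, 'opening': 1.004298867935964}
```

View pics/top.png

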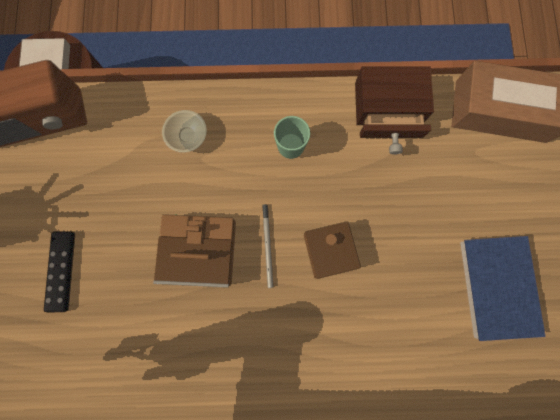

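View pics/scene.png

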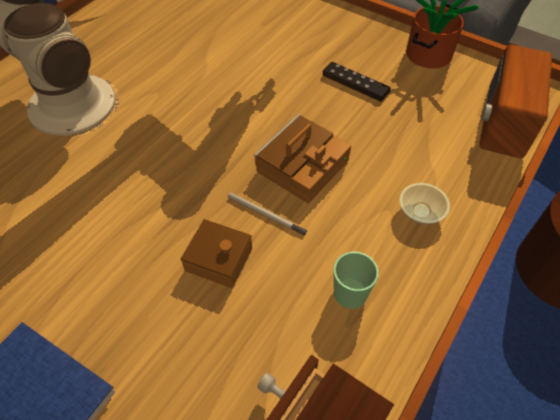

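The top view shows the wide case around (195,250), with its bar at (190,257) and tab grip at (195,237). The cup is at (292,138) and the small knob case at (331,250). Next I'll measure the case.

Run:
```python
from h import *
for n,roi in(("top",(200,300,140,250)),("scene",(100,210,240,365))):
    W=np.load(n+".npz")["W"]; r=W[roi[0]:roi[1],roi[2]:roi[3]].reshape(-1,3); r=r[~np.isnan(r[:,0])]
    z=r[:,2]; print(n,[ (a,int(((z>a)&(z<=a+4)).sum())) for a in range(28,100,4)])
    top=r[(z>44)&(z<66)]; rc=cv2.minAreaRect(top[:,:2].astype(np.float32)); print("rect",rc)
    hi=r[(z>76)&(z<95)]; 
    if len(hi)>5:
        print("hi",len(hi),hi[:,:2].min(0),hi[:,:2].max(0))
        x=hi[:,0]; 
        k=cv2.kmeans(hi.astype(np.float32),2,None,(3,50,.1),5,2)
        for i in(0,1):
            q=hi[k[1].ravel()==i]; print(len(q),q.mean(0),cv2.minAreaRect(q[:,:2].astype(np.float32)),np.percentile(q[:,2],95))
W=np.load("top.npz")["W"]
for u,v in((190,257),(195,237),(331,240),(292,122),(184,132),(267,250)): print(u,v,W[v,u])
```

```text
top [(28, 17), (32, 13), (36, 19), (40, 20), (44, 104), (48, 1018), (52, 1358), (56, 2100), (60, 228), (64, 41), (68, 6), (72, 4), (76, 5), (80, 44), (84, 47), (88, 135), (92, 39), (96, 0)]
rect ((554.6196899414062, 143.95074462890625), (150.5340576171875, 141.9482879638672), 85.82225036621094)
hi 269 [535.25748105 107.72182438] [599.31846461 180.92840568]
202 [541.35337512 143.62305135  90.01966683] ((541.5810546875, 144.56871032714844), (73.54984283447266, 9.93639850616455), 85.88365936279297) 92.97686202376283
67 [595.08764912 140.10581736  83.33600189] ((595.0970458984375, 141.1586151123047), (26.38064193725586, 8.362648963928223), 89.77826690673828) 85.37355504420883
scene [(28, 110), (32, 124), (36, 115), (40, 119), (44, 254), (48, 868), (52, 1375), (56, 907), (60, 188), (64, 25), (68, 27), (72, 28), (76, 25), (80, 60), (84, 40), (88, 105), (92, 8), (96, 0)]
rect ((554.8819580078125, 143.81216430664062), (153.50506591796875, 143.38375854492188), 85.5884780883789)
hi 238 [535.35376999 106.10613961] [601.83159517 182.38671925]
173 [542.62541258 141.54513693  87.97440939] ((541.24365234375, 144.39259338378906), (76.51686096191406, 12.577498435974121), 85.96591186523438) 91.7820589362233
65 [596.3675972  139.35269202  81.41800471] ((595.6203002929688, 139.96112060546875), (27.730234146118164, 10.531526565551758), 84.92467498779297) 84.07265754249633
190 257 [537.90561796 142.84166006  91.23187231]
195 237 [579.30561792 140.34149008  61.11020558]
331 240 [ 565.74036526 -134.54009823   68.51746846]
292 122 [820.09110512 -64.02015208  63.69410928]
184 132 [823.80522386 179.96357881  10.42936251]
267 250 [552.27896894  -3.75966915  11.9471632 ]
```

```bash
cat >> h.py <<'E'
def delta(pos, yaw, tilt=0.):
    """tool shift/turn to world TCP pos, tool down at yaw, then leaned by tilt deg about tool x"""
    s=ctrl.sense(); R=Ro.from_euler("xyz",s["orientation"],degrees=True)
    G=Ro.from_euler("xyz",[180,0,yaw],degrees=True)*Ro.from_euler("x",tilt,degrees=True)
    print("at",s["ee_pos"].round(1),s["orientation"].round(2),"t",s["t"],"shift",R.inv().apply(np.array(pos)-s["ee_pos"]).round(1),"turn",(R.inv()*G).as_rotvec().round(4))
E
python3 -c "
from h import *
delta((570,142,220),-94.1)"
```

```text
at [265.9 565.1 230.3] [ 1.7989e+02 -1.0000e-02 -2.5210e+01] t 0.1 shift [455.4 253.2  10.9] turn [ 0.0016 -0.0013  1.2023]
```

Call:
{"name": "step_arm", "arguments": {"moves": [{"tx": 455,"ty": 253,"tz": 11,"az": 1.2023},{"tx": 455,"ty": 253,"tz": 11,"az": 1.2023},{"tx": 455,"ty": 253,"tz": 11,"az": 1.2023},{"tx": 455,"ty": 253,"tz": 11,"az": 1.2023},{"tx": 455,"ty": 253,"tz": 11,"az": 1.2023},{"tx": 455,"ty": 253,"tz": 11,"az": 1.2023},{"tx": 455,"ty": 253,"tz": 11,"az": 1.2023},{"tx": 455,"ty": 253,"tz": 11,"az": 1.2023},{"tx": 455,"ty": 253,"tz": 11,"az": 1.2023},{"tx": 455,"ty": 253,"tz": 11,"az": 1.2023}], "hand": 0}}

```text
invalid input at $.moves[0]: expected keys tx, ty, tz, ax, ay, az
```

Call:
{"name": "step_arm", "arguments": {"moves": [{"tx": 0},{"tx": 0}]}}

```text
invalid input at $.moves[0]: expected keys tx, ty, tz, ax, ay, az
```

Run:
```python
from h import *
s=ctrl.sense(); print(s["t"],s["ee_pos"],s["orientation"],s["joint_pos"].round(1),s["opening"],s["force"])
c=ctrl.camera("wrist"); cv2.imwrite("pics/w1.png",c["frame"]); W=cloud(c,s); np.savez("w1.npz",W=W)
r=W.reshape(-1,3); r=r[~np.isnan(r[:,0])]
b=r[(abs(r[:,0]-555)<70)&(abs(r[:,1]-143)<70)]
for lo,hi,x0,x1 in((82,95,525,560),(78,90,580,612)):
    q=b[(b[:,2]>lo)&(b[:,2]<hi)&(b[:,0]>x0)&(b[:,0]<x1)]
    if len(q)>10: print(len(q),q.mean(0),cv2.minAreaRect(q[:,:2].astype(np.float32)),np.percentile(q[:,2],[50,95]))
top=r[(r[:,2]>44)&(r[:,2]<66)&(abs(r[:,0]-555)<110)&(abs(r[:,1]-143)<110)]
print(cv2.minAreaRect(top[:,:2].astype(np.float32)))
```

```text
0.1 [265.87660529 565.07125528 230.32138953] [ 1.79888119e+02 -5.98153774e-03 -2.52106967e+01] [ 79.6  22.1   0.4  -0.  -68.4 -14.8] 0.9985329612275493 [-0.44311006  0.66313406  0.21284489]
((0.0, 0.0), (0.0, 0.0), 0.0)
```

View pics/w1.png

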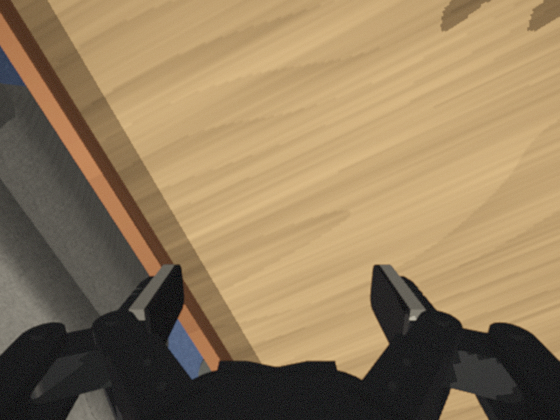

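The moves were refused because every key is required. The picture shows only the start view: empty table, with the fingers at (160,300) and (400,300). I'll resend with all keys.

Call:
{"name": "step_arm", "arguments": {"moves": [{"tx": 455,"ty": 253,"tz": 11,"ax": 0,"ay": 0,"az": 1.2023},{"tx": 455,"ty": 253,"tz": 11,"ax": 0,"ay": 0,"az": 1.2023},{"tx": 455,"ty": 253,"tz": 11,"ax": 0,"ay": 0,"az": 1.2023},{"tx": 455,"ty": 253,"tz": 11,"ax": 0,"ay": 0,"az": 1.2023},{"tx": 455,"ty": 253,"tz": 11,"ax": 0,"ay": 0,"az": 1.2023},{"tx": 455,"ty": 253,"tz": 11,"ax": 0,"ay": 0,"az": 1.2023},{"tx": 455,"ty": 253,"tz": 11,"ax": 0,"ay": 0,"az": 1.2023},{"tx": 455,"ty": 253,"tz": 11,"ax": 0,"ay": 0,"az": 1.2023},{"tx": 455,"ty": 253,"tz": 11,"ax": 0,"ay": 0,"az": 1.2023},{"tx": 455,"ty": 253,"tz": 11,"ax": 0,"ay": 0,"az": 1.2023}], "hand": 0}}

```text
t: 1.4
ee_pos: [570.3, 141.8, 219.7]
orientation: [179.9, -0.0, -94.2]
force: [-0.6, 0.8, 0.2]
opening: 0.5
gripper_force: 0.0
```

Call:
{"name": "step_arm", "arguments": {"moves": [{"tx": 0,"ty": 0,"tz": 0,"ax": 0,"ay": 0,"az": 0},{"tx": 0,"ty": 0,"tz": 0,"ax": 0,"ay": 0,"az": 0}]}}

```text
t: 1.65
ee_pos: [569.5, 144.1, 220.5]
orientation: [-180.0, 0.0, -94.0]
force: [-0.8, 0.3, -0.1]
opening: 0.504
gripper_force: 0.0
```

```bash
cat > m.py <<'E'
import sys
from h import *
s=ctrl.sense(); print(s["t"],s["ee_pos"],s["orientation"],s["joint_pos"].round(1),s["opening"],s["force"])
c=ctrl.camera("wrist"); cv2.imwrite(f"pics/{sys.argv[1]}.png",c["frame"]); W=cloud(c,s)
r=W.reshape(-1,3); r=r[~np.isnan(r[:,0])]
b=r[(abs(r[:,0]-555)<75)&(abs(r[:,1]-143)<70)]
for lo,hi,x0,x1 in((82,95,525,560),(78,90,580,625)):
    q=b[(b[:,2]>lo)&(b[:,2]<hi)&(b[:,0]>x0)&(b[:,0]<x1)]
    if len(q)>10: print(len(q),q.mean(0),cv2.minAreaRect(q[:,:2].astype(np.float32)),np.percentile(q[:,2],[50,95]))
E
python3 m.py w2
```

```text
1.65 [569.4524839  144.10104421 220.48744297] [-1.79996625e+02  1.12575811e-02 -9.39681996e+01] [ 30.   18.8  -6.   -0.  -65.2 -33.9] 0.503596152907542 [-0.81172419  0.31446308 -0.07192582]
902 [541.49498236 143.74393444  89.5970471 ] ((541.2652587890625, 145.6741943359375), (73.53575897216797, 9.980297088623047), 85.74579620361328) [89.9169979  91.46851525]
305 [595.38271058 141.3638589   82.42292502] ((595.572509765625, 141.710205078125), (25.59491539001465, 9.958508491516113), 86.55338287353516) [82.56356678 83.78103402]
```

View pics/w2.png

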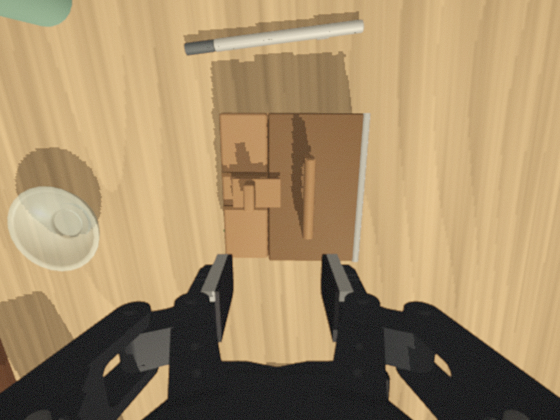

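The wrist view shows the bar at (308,198) and the tab grip at about (249,197). There is something more behind the grip at (230,188), so I'll check its height.

Run:
```python
from h import *
s=ctrl.sense(); c=ctrl.camera("wrist"); W=cloud(c,s)
ex=np.array([.9974,-.0715]); ey=np.array([.0715,.9974]); o=np.array([541.4,145.2])
r=W.reshape(-1,3); r=r[~np.isnan(r[:,0])]
x=(r[:,:2]-o)@ex; y=(r[:,:2]-o)@ey
print("rows x from bar, cols y", list(range(-24,25,6)))
for a in range(-8,96,4):
    print(a,[int(np.median(r[m,2])) if (m:=(abs(x-a)<2)&(abs(y-b)<3)).sum()>2 else -1 for b in range(-24,25,6)])
f=c["frame"][150:240,200:340]; cv2.imwrite("pics/w2c.png",cv2.resize(f,None,fx=5,fy=5,interpolation=cv2.INTER_CUBIC))
print(s["ee_pos"])
```

```text
rows x from bar, cols y [-24, -18, -12, -6, 0, 6, 12, 18, 24]
-8 [55, 55, 266, 272, 275, 275, 55, 55, 55]
-4 [89, 89, 270, 241, 89, 90, 89, 88, 89]
0 [90, 290, 269, 305, 90, 90, 90, 90, 90]
4 [87, 297, 268, 259, 259, 90, 88, 56, 57]
8 [55, 305, 294, 244, 245, 245, 241, 55, 55]
12 [55, 307, 301, 55, 55, 55, 55, 55, 55]
16 [55, 313, 301, 294, 55, 55, 55, 55, 56]
20 [55, 316, 304, 296, 55, 55, 55, 55, 55]
24 [55, 55, 304, 300, 55, 55, 56, 55, 55]
28 [55, 55, 304, 301, 61, 61, 61, 55, 55]
32 [55, 55, 304, 298, 61, 61, 61, 55, 55]
36 [53, 316, 304, 298, 61, 61, 61, 55, 55]
40 [49, 313, 301, 295, 61, 62, 61, 54, 49]
44 [49, 307, 301, 62, 61, 61, 61, 55, 49]
48 [49, 305, 294, 243, 243, 242, 243, 54, 49]
52 [49, 298, 271, 259, 259, 259, 83, 55, 49]
56 [49, 291, 269, 306, 82, 82, 82, -1, 49]
60 [49, 53, 270, 241, 80, 81, 82, -1, 50]
64 [49, 53, 264, 271, 275, 275, 61, 54, 49]
68 [49, 53, 272, 273, 276, 276, 274, 55, 49]
72 [50, 53, 278, 281, 278, 278, 283, 54, 49]
76 [49, 53, 290, 297, 297, 292, 287, 54, 49]
80 [49, 53, 298, 305, 302, 278, 280, 54, 49]
84 [48, 51, 300, 48, 48, 277, 278, 53, 49]
88 [-1, -1, 302, 297, -1, -1, -1, -1, -1]
92 [0, 0, 303, 0, 0, 0, 0, 0, 0]
[569.49817374 144.05252048 220.52068181]
```

View pics/w2c.png

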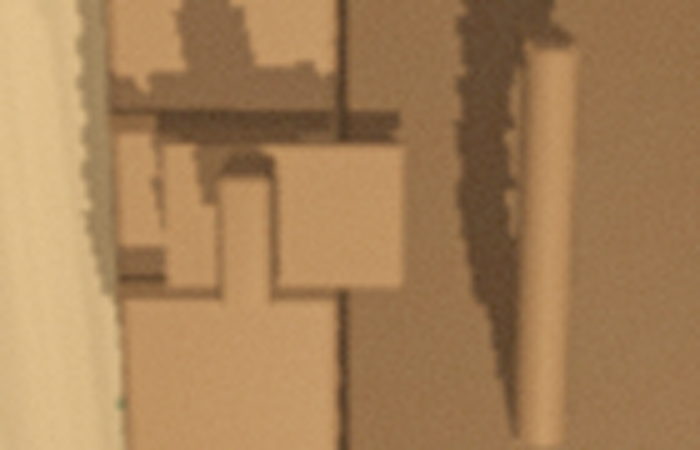

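The crop shows the grip upright at (245,235) and the plate reaching to 400 px. Everything behind the grip is below plate height, so I can grasp across its thickness.

```bash
python3 -c "
from h import *
delta((596,141.3,66),-94.1)"
```

```text
at [569.6 144.  220.5] [-1.7999e+02  2.0000e-02 -9.3980e+01] t 1.75 shift [  0.9 -26.5 154.6] turn [-0.0003  0.0003  0.0021]
```

Call:
{"name": "step_arm", "arguments": {"moves": [{"tx": 0.9,"ty": -26.5,"tz": 50,"ax": 0,"ay": 0,"az": 0.002},{"tx": 0.9,"ty": -26.5,"tz": 90,"ax": 0,"ay": 0,"az": 0.002},{"tx": 0.9,"ty": -26.5,"tz": 110,"ax": 0,"ay": 0,"az": 0.002},{"tx": 0.9,"ty": -26.5,"tz": 125,"ax": 0,"ay": 0,"az": 0.002},{"tx": 0.9,"ty": -26.5,"tz": 140,"ax": 0,"ay": 0,"az": 0.002},{"tx": 0.9,"ty": -26.5,"tz": 150,"ax": 0,"ay": 0,"az": 0.002},{"tx": 0.9,"ty": -26.5,"tz": 154,"ax": 0,"ay": 0,"az": 0.002},{"tx": 0.9,"ty": -26.5,"tz": 154,"ax": 0,"ay": 0,"az": 0.002},{"tx": 0.9,"ty": -26.5,"tz": 154,"ax": 0,"ay": 0,"az": 0.002}]}}

```text
t: 2.88
ee_pos: [596.9, 140.2, 67.0]
orientation: [-179.9, 0.0, -94.2]
force: [-0.3, 0.6, 0.3]
opening: 0.501
gripper_force: 0.0
```

Call:
{"name": "step_arm", "arguments": {"moves": [{"tx": 0,"ty": 0,"tz": 0,"ax": 0,"ay": 0,"az": 0},{"tx": 0,"ty": 0,"tz": 0,"ax": 0,"ay": 0,"az": 0},{"tx": 0,"ty": 0,"tz": 0,"ax": 0,"ay": 0,"az": 0},{"tx": 0,"ty": 0,"tz": 0,"ax": 0,"ay": 0,"az": 0},{"tx": 0,"ty": 0,"tz": 0,"ax": 0,"ay": 0,"az": 0},{"tx": 0,"ty": 0,"tz": 0,"ax": 0,"ay": 0,"az": 0}], "hand": 1}}

```text
t: 3.62
ee_pos: [596.6, 140.1, 66.8]
orientation: [-180.0, 0.0, -94.2]
force: [-1.4, 0.4, 4.9]
opening: 0.098
gripper_force: 60.8
```

Call:
{"name": "step_arm", "arguments": {"moves": [{"tx": 0,"ty": -4,"tz": 0,"ax": 0,"ay": 0,"az": 0},{"tx": 0,"ty": -8,"tz": 0,"ax": 0,"ay": 0,"az": 0},{"tx": 0,"ty": -12,"tz": 0,"ax": 0,"ay": 0,"az": 0},{"tx": 0,"ty": -16,"tz": 0,"ax": 0,"ay": 0,"az": 0},{"tx": 0,"ty": -19,"tz": 0,"ax": 0,"ay": 0,"az": 0},{"tx": 0,"ty": -21,"tz": 0,"ax": 0,"ay": 0,"az": 0},{"tx": 0,"ty": -21,"tz": 0,"ax": 0,"ay": 0,"az": 0},{"tx": 0,"ty": -21,"tz": 0,"ax": 0,"ay": 0,"az": 0}]}}

```text
t: 4.62
ee_pos: [615.9, 138.7, 66.8]
orientation: [179.8, -0.0, -94.2]
force: [-5.7, 2.6, 7.7]
opening: 0.101
gripper_force: 61.3
```

Call:
{"name": "step_arm", "arguments": {"moves": [{"tx": 0,"ty": -1,"tz": 0,"ax": 0,"ay": 0,"az": 0},{"tx": 0,"ty": -2,"tz": 0,"ax": 0,"ay": 0,"az": 0},{"tx": 0,"ty": -3,"tz": 0,"ax": 0,"ay": 0,"az": 0},{"tx": 0,"ty": -3,"tz": 0,"ax": 0,"ay": 0,"az": 0}]}}

```text
t: 5.12
ee_pos: [616.1, 138.6, 66.8]
orientation: [179.5, -0.1, -94.2]
force: [-12.9, 3.6, 13.3]
opening: 0.102
gripper_force: 62.0
```

Call:
{"name": "step_arm", "arguments": {"moves": [{"tx": 0,"ty": 2,"tz": 0,"ax": 0,"ay": 0,"az": 0},{"tx": 0,"ty": 2,"tz": 0,"ax": 0,"ay": 0,"az": 0},{"tx": 0,"ty": 2,"tz": 0,"ax": 0,"ay": 0,"az": 0},{"tx": 0,"ty": 2,"tz": 0,"ax": 0,"ay": 0,"az": 0}], "hand": 0}}

```text
t: 5.62
ee_pos: [618.5, 138.3, 65.9]
orientation: [180.0, -0.0, -94.2]
force: [0.0, 0.2, -0.6]
opening: 0.5
gripper_force: 0.0
```

Call:
{"name": "step_arm", "arguments": {"moves": [{"tx": 0,"ty": 0,"tz": -20,"ax": 0,"ay": 0,"az": 0},{"tx": 0,"ty": 0,"tz": -70,"ax": 0,"ay": 0,"az": 0},{"tx": 0,"ty": 20,"tz": -130,"ax": 0,"ay": 0,"az": 0},{"tx": 0,"ty": 45,"tz": -150,"ax": 0,"ay": 0,"az": 0},{"tx": 0,"ty": 45,"tz": -150,"ax": 0,"ay": 0,"az": 0},{"tx": 0,"ty": 45,"tz": -150,"ax": 0,"ay": 0,"az": 0},{"tx": 0,"ty": 45,"tz": -150,"ax": 0,"ay": 0,"az": 0}]}}

```text
t: 6.5
ee_pos: [573.5, 141.5, 214.5]
orientation: [179.9, -0.1, -94.2]
force: [-0.4, 0.1, -0.6]
opening: 0.498
gripper_force: 0.0
```

```bash
python3 m.py w3; python3 -c "
from h import *
delta((541.3,145.2,73),-94.1)"
```

```text
6.5 [573.48339562 141.45975995 214.50206078] [ 1.79851905e+02 -8.99132324e-02 -9.42302681e+01] [ 29.5  19.5  -5.9  -0.  -64.8 -33.8] 0.49772829082307574 [-0.43161255  0.07082871 -0.57491144]
933 [541.52694748 143.74321297  89.51656787] ((541.261962890625, 145.92990112304688), (74.0335464477539, 10.066132545471191), 85.71687316894531) [89.78095002 91.37946569]
326 [615.60318076 140.07118147  82.32141806] ((616.0699462890625, 140.46041870117188), (26.16929054260254, 10.249690055847168), 85.84854888916016) [82.49396175 83.7367352 ]
at [573.5 141.5 214.6] [ 1.7986e+02 -9.0000e-02 -9.4230e+01] t 6.55 shift [ -1.6  32.1 141.7] turn [ 0.0025 -0.0016 -0.0022]
```

Tab is at its stop: 75 mm from the bar, about 20.5 mm of travel, and it stopped moving under force. Next I grasp the bar.

Call:
{"name": "step_arm", "arguments": {"moves": [{"tx": -1.8,"ty": 32,"tz": 40,"ax": 0,"ay": 0,"az": -0.002},{"tx": -1.8,"ty": 32,"tz": 80,"ax": 0,"ay": 0,"az": -0.002},{"tx": -1.8,"ty": 32,"tz": 100,"ax": 0,"ay": 0,"az": -0.002},{"tx": -1.8,"ty": 32,"tz": 115,"ax": 0,"ay": 0,"az": -0.002},{"tx": -1.8,"ty": 32,"tz": 130,"ax": 0,"ay": 0,"az": -0.002},{"tx": -1.8,"ty": 32,"tz": 140,"ax": 0,"ay": 0,"az": -0.002},{"tx": -1.8,"ty": 32,"tz": 142,"ax": 0,"ay": 0,"az": -0.002},{"tx": -1.8,"ty": 32,"tz": 142,"ax": 0,"ay": 0,"az": -0.002},{"tx": -1.8,"ty": 32,"tz": 142,"ax": 0,"ay": 0,"az": -0.002}]}}

```text
t: 7.68
ee_pos: [542.1, 146.1, 75.0]
orientation: [-179.9, 0.0, -94.1]
force: [-0.5, 0.6, -0.2]
opening: 0.502
gripper_force: 0.0
```

Call:
{"name": "step_arm", "arguments": {"moves": [{"tx": 0,"ty": 0,"tz": 0,"ax": 0,"ay": 0,"az": 0},{"tx": 0,"ty": 0,"tz": 0,"ax": 0,"ay": 0,"az": 0},{"tx": 0,"ty": 0,"tz": 0,"ax": 0,"ay": 0,"az": 0},{"tx": 0,"ty": 0,"tz": 0,"ax": 0,"ay": 0,"az": 0},{"tx": 0,"ty": 0,"tz": 0,"ax": 0,"ay": 0,"az": 0},{"tx": 0,"ty": 0,"tz": 0,"ax": 0,"ay": 0,"az": 0}], "hand": 1}}

```text
t: 8.43
ee_pos: [541.2, 146.0, 74.7]
orientation: [180.0, -0.0, -94.1]
force: [-4.0, 0.6, 6.0]
opening: 0.09
gripper_force: 58.8
```

```bash
cat > arc.py <<'E'
from h import *
# tool frame: y=-case x, z=down. lean tool with flap about tool x by k*theta
b=13.0; k=.8
s=ctrl.sense(); b=86-s["ee_pos"][2]; b=-b  # bar at tool z=-|b|
print(s["ee_pos"].round(1),b)
for th in range(5,66,5):
    t=np.radians(th); c,sn=np.cos(t),np.sin(t)
    dx,dz=53*c-33*sn-53, 53*sn+33*c-33
    bar=np.array([0,-dx,-dz+b])               # new bar in old tool frame
    # flap turns case x -> up: tool -y -> -z ; y->z: +rotation about tool x
    a=k*t; R=Ro.from_rotvec([a,0,0])
    p=bar-R.apply([0,0,b])
    print(th,p.round(1),round(a,3))
E
python3 arc.py
```

```text
[541.2 146.   74.7] -11.29521623304764
5 [ 0.   2.3 -4.5] 0.07
10 [ 0.   5.  -8.8] 0.14
15 [  0.    8.  -12.8] 0.209
20 [  0.   11.4 -16.6] 0.279
25 [  0.  15. -20.] 0.349
30 [  0.   19.  -23.1] 0.419
35 [  0.   23.2 -25.8] 0.489
40 [  0.   27.6 -28.1] 0.559
45 [  0.   32.2 -30. ] 0.628
50 [  0.   37.  -31.5] 0.698
55 [  0.   41.8 -32.5] 0.768
60 [  0.   46.7 -33.1] 0.838
65 [  0.   51.6 -33.3] 0.908
```

Call:
{"name": "step_arm", "arguments": {"moves": [{"tx": 0,"ty": 2.3,"tz": -4.5,"ax": 0.07,"ay": 0,"az": 0},{"tx": 0,"ty": 5,"tz": -8.8,"ax": 0.14,"ay": 0,"az": 0},{"tx": 0,"ty": 8,"tz": -12.8,"ax": 0.209,"ay": 0,"az": 0},{"tx": 0,"ty": 8,"tz": -12.8,"ax": 0.209,"ay": 0,"az": 0}]}}

```text
t: 8.93
ee_pos: [533.5, 146.6, 87.4]
orientation: [-167.9, 0.0, -94.0]
force: [1.0, -0.4, -1.8]
opening: 0.085
gripper_force: 59.7
```

Run:
```python
import numpy as np
from scipy.spatial.transform import Rotation as Ro
b=-11.3;k=.8
def P(th):
    t=np.radians(th);c,s=np.cos(t),np.sin(t)
    return np.array([0,-(53*c-33*s-53),-(53*s+33*c-33)+b])-Ro.from_rotvec([k*t,0,0]).apply([0,0,b]),k*t
p0,a0=P(15)
for th in range(20,66,5):
    p,a=P(th); print(th,Ro.from_rotvec([-a0,0,0]).apply(p-p0).round(1),round(a-a0,3))
```

```text
20 [ 0.   2.5 -4.4] 0.07
25 [ 0.   5.4 -8.5] 0.14
30 [  0.    8.6 -12.3] 0.209
35 [  0.   12.2 -15.8] 0.279
40 [  0.  16. -19.] 0.349
45 [  0.   20.1 -21.8] 0.419
50 [  0.   24.4 -24.2] 0.489
55 [  0.   29.  -26.3] 0.559
60 [  0.   33.6 -27.9] 0.628
65 [  0.   38.4 -29.1] 0.698
```

Call:
{"name": "step_arm", "arguments": {"moves": [{"tx": 0,"ty": 2.5,"tz": -4.4,"ax": 0.07,"ay": 0,"az": 0},{"tx": 0,"ty": 5.4,"tz": -8.5,"ax": 0.14,"ay": 0,"az": 0},{"tx": 0,"ty": 8.6,"tz": -12.3,"ax": 0.209,"ay": 0,"az": 0},{"tx": 0,"ty": 12.2,"tz": -15.8,"ax": 0.279,"ay": 0,"az": 0},{"tx": 0,"ty": 16,"tz": -19,"ax": 0.349,"ay": 0,"az": 0},{"tx": 0,"ty": 20.1,"tz": -21.8,"ax": 0.419,"ay": 0,"az": 0},{"tx": 0,"ty": 24.4,"tz": -24.2,"ax": 0.489,"ay": 0,"az": 0},{"tx": 0,"ty": 29,"tz": -26.3,"ax": 0.559,"ay": 0,"az": 0},{"tx": 0,"ty": 33.6,"tz": -27.9,"ax": 0.628,"ay": 0,"az": 0},{"tx": 0,"ty": 38.4,"tz": -29.1,"ax": 0.698,"ay": 0,"az": 0}]}}

```text
t: 10.18
ee_pos: [484.3, 211.7, 180.7]
orientation: [-131.3, -3.5, -98.3]
force: [0.1, 0.1, -0.2]
opening: -0.0
gripper_force: 0.0
```

Call:
{"name": "step_arm", "arguments": {"moves": [{"tx": 0,"ty": 0,"tz": 0,"ax": 0,"ay": 0,"az": 0},{"tx": 0,"ty": 0,"tz": 0,"ax": 0,"ay": 0,"az": 0}]}}

```text
t: 10.42
ee_pos: [484.1, 211.3, 179.8]
orientation: [-131.6, -3.5, -98.3]
force: [-0.5, -0.0, 1.0]
opening: 0.001
gripper_force: 0.0
```

The arm left the path and slipped off the bar. I'll look at what happened.

Run:
```python
from h import *
s=ctrl.sense(); print(s["joint_pos"].round(1),s["ee_pos"],s["orientation"])
for n in("top","scene"):
    c=ctrl.camera(n); 
    np.savez(n+"2.npz",W=cloud(c))
    if n=="scene": cv2.imwrite("pics/s2.png",c["frame"])
    else: cv2.imwrite("pics/t2.png",c["frame"])
```

```text
[  32.3    7.9  -61.2  117.5  -35.7 -150.3] [484.07602569 211.27615949 179.78895048] [-131.5549041    -3.47212829  -98.27269021]
```

View pics/s2.png

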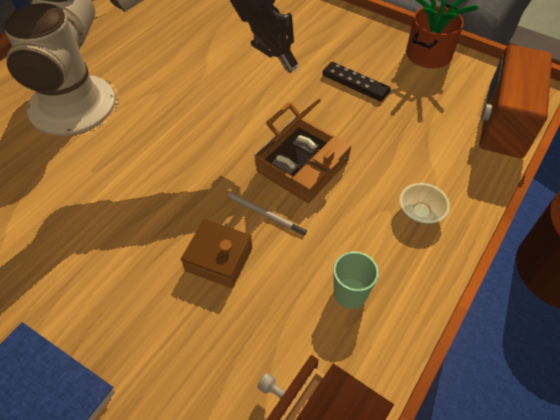

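The scene shows the flap standing open, edge-on at (305,112), with the bar at (282,120). The gripper is clear of it and the cup is still upright at (355,280). I'll measure the flap angle.

Run:
```python
from h import *
ex=np.array([.9972,-.0748]); ey=np.array([.0748,.9972]); o=np.array([541.3,145.5])-ex*53
for n in("top2","scene2"):
    W=np.load(n+".npz")["W"].reshape(-1,3); W=W[~np.isnan(W[:,0])]
    x=(W[:,:2]-o)@ex; y=(W[:,:2]-o)@ey; z=W[:,2]-53
    m=(abs(y)<73)&(x>-70)&(x<60)&(z>12)&(z<110)
    x,y,z=x[m],y[m],z[m]
    print(n,m.sum(),np.degrees(np.arctan2(z,x)).round().astype(int).tolist()[::max(1,m.sum()//30)])
    out=abs(y)>50   # only flap, no bar
    if out.sum()>10: print("flap ang",np.percentile(np.degrees(np.arctan2(z[out],x[out])),[5,25,50,75,95]).round(1),np.hypot(x,z)[out].max())
    r=np.hypot(x,z);q=(~out)&(abs(r-62.4)<8); print("bar-ish ang",np.percentile(np.degrees(np.arctan2(z[q],x[q])),[5,25,50,75,95]).round(1),q.sum())
```

```text
top2 2122 [57, 58, 58, 58, 59, 58, 58, 59, 59, 59, 59, 59, 60, 61, 59, 60, 60, 59, 60, 59, 59, 63, 74, 61, 62, 63, 65, 65, 68, 90, 92]
flap ang [56.9 58.5 59.4 61.2 65.4] 92.73034359770311
bar-ish ang [58.4 59.3 69.3 86.7 91.1] 565
scene2 576 [58, 86, 88, 82, 80, 79, 78, 83, 84, 84, 85, 86, 89, 87, 85, 59, 56, 86, 60, 55, 81, 58, 83, 71, 56, 65, 57, 58, 55, 56, 60]
flap ang [54.8 56.  57.6 59.  64. ] 92.06523558459868
bar-ish ang [59.5 74.1 84.2 86.8 90.6] 274
```

View pics/t2.png

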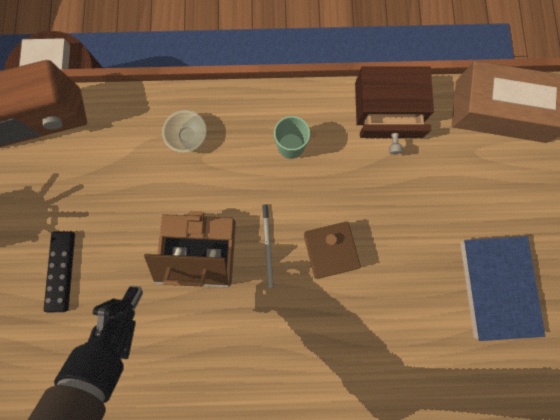

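The top view shows the flap about 57–59° open and the gripper clear of it at (130,300). The cup hasn't moved from (292,138). Last check is the tab, then I hand in.

Run:
```python
from h import *
W=np.load("top2.npz")["W"].reshape(-1,3); W=W[~np.isnan(W[:,0])]
q=W[(abs(W[:,0]-605)<25)&(abs(W[:,1]-140)<20)&(W[:,2]>78)&(W[:,2]<90)]
x=cv2.minAreaRect(q[:,:2].astype(np.float32)); print("tab grip",x)
s=ctrl.sense(); print(s["t"],s["force"],s["joint_pos"],abs(s["joint_velocities"]).max())
if x[0][0]>613: print(ctrl.job_done())
```

```text
tab grip ((616.188232421875, 139.54226684570312), (25.735015869140625, 10.105846405029297), 85.44688415527344)
10.525 [ 0.12626071 -0.11086819 -0.37672145] [  32.27041747    7.86423555  -61.18887093  117.55353761  -35.70240962
 -150.3609051 ] 0.35897318498916003
the job is handed in; nothing more can be done
None
```

The tab is slid back to its stop, then the flap was lifted to about 57–59° open, the cup hasn't moved and the gripper touches nothing; partway through the lift the arm hit joint limits and slipped off the bar, so the release wasn't planned. I handed the job in at about 10.5 s.

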